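Refit the inner cap and click-on cover of a dishwasher air gap

ROBOT

A 6-joint arm with a two-finger parallel gripper is mounted at the origin on the work surface. World frame = base frame: x ahead of the robot, y to its left, z up, the work surface at z = 0. Lengths are in mm, angles in rad, forces in N, time in s.
With the tool pointing down it reaches from about 325 to 775 mm from the base axis. Payload 5.5 kg.
Tool frame: the origin (TCP) lies midway between the tips of the shut fingers; the grasp point (between the pads) lies 19 mm behind it; x points along the fingers, y is the direction in which the jaws open and shut, and the axes are right-handed (so a half turn about x gives the same grasp; the last joint's range is limited). The gripper opens to 85 mm and grips with 20 to 120 N. Pads are 22 mm wide; open, the fingers measure 114 mm over their backs; the gripper's body (76 mm by 85 mm) begins 54 mm behind the grasp point. The pads swing forward as they close: fully open they stand 13 mm farther back than shut.
Start: joints at [-1.164, 0.091, 1.231, -0, 1.82, -0.057], TCP at [268.412, -536.63, 231.275] pointing down, gripper open.
Joint ranges: [-2.87, 2.87], [-0.86, 2.18], [0.17, 2.46], [-1.51, 4.65], [0.06, 2.69], [-2.65, 2.65]. Speed limits (rad/s): [2.57, 2.57, 3.01, 3.14, 3.14, 3.14].

INTERFACE

Orientations are given as a rotation vector (axis times angle).
In Python, from plant import manip, eyes, close_job gives the robot as it stands. The module is installed in compiled form; this text tells all that it offers.
- The arm moves only by the tool arm_command, never from a script. Its argument "deltas" is a list of rows, each an object with "delta_pos": the shift along the world's x, y, z in m, a list of three; "roll": the turn about the world's z in degrees; "claw": the opening in per cent of the stroke, from 0 (shut) to 100 (fully open). In form: [{"delta_pos": [x, y, z], "roll": roll, "claw": claw}, ...]. A call has 1 to 5 rows; each row shifts and turns the pose as measured when the row begins; what a row does not reach is not made up. A row lasts 1/8 s, in which the tool goes at most 62.5 mm and 10.7 degrees, less where a joint would pass 70% of its speed; a pose out of reach is approached as far as the arm can. A call with a gripper value outside its range is refused whole. The fingers move at their own pace and stop on an object; the grip force is fixed at half the most. Time passes only in rows, so rows that do not move let the fingers close. It gives the time, the measured TCP pose, the force and the opening at its end, in the units of the state.
- manip.observe(): the state, without advancing time (a new reading comes with each control period).
- eyes.read_camera(name): name is "scene" or "top" or "wrist"; returns the picture (420x560x3 uint8, red, green, blue); there is no depth.
- eyes.camera_params(name): a dict with "mtx" (3x3 intrinsics, pixels), "k1" (the pictures are not rectified: a ray, as slopes to the right and down, at radius r is drawn at 1 + k1 r^2 times it, then the intrinsics apply), "world_from_camera" (4x4, takes a point from camera to world coordinates). Camera axes: x right, y down, z forward; pixel columns grow to the right and rows downward; lengths in mm; the calibration is good to about 2 mm. A picture is of the moment at which its call begins: read the wrist's pose just before it. camera_params takes no time and is no camera call; for the wrist camera it gives the pose at the moment of the call.
- close_job(): hands the job in, once; it reports no verdict.
The state is a dict: "time_s": time; "q": joint angles; "qd": joint speeds; "tau": joint torques, N m; "ee_pos": TCP position; "tcp_rot": TCP orientation; "ft_force": force on the tool from outside, world axes, zero at the start; "torque": the same for the moment, N m; "finger_gap": finger opening in mm.
Only numpy, scipy, OpenCV 4.12 (cv2) and the standard library are available. Lean on these libraries where they do the work, as an engineer would, in place of code of your own. Each camera call takes 0.05 s, during which the arm holds its last target. There are 200 camera calls.

TASK

The dishwasher air gap on the counter beside the sink has been cleaned and stands open. Slip its white plastic inner cap back over the stem until it rests on the shoulder and let go of it, then lower the chrome cover over it and press it straight down through the click, pressing on until its rim is fully home on the deck ring. Finish with the cover still held and firmly pressed down, and leave the other things where they are.

Things in the scene. Friction and masses are not known exactly. Their poses are not given: they have to be found in the camera images.
- air_gap: the air gap, fixed to the counter, its place differs from start to start: an upright round grey plastic body, 31 mm in diameter up to a flat shoulder 35 mm above the counter, then a stem 21 mm in diameter up to 58 mm, its top 5 mm tapered to 12 mm. Origin on the counter at its axis, z up. Nothing else stands within 60 mm of its axis
- deck_ring: polished steel flange at the foot of the air gap, 62 mm in diameter, its flat top 5 mm above the counter, on which the cover's rim must come to rest; origin on the counter at the air gap's axis, z up
- inner_cap: the loose white plastic inner cap: ribbed, round, 30 mm in diameter (the ribs stand out 0.6 mm, for looks only), 30 mm high, open below (bore 25 mm, 26 mm deep), closed above, about 20 g; stands open end down on the mat; origin at the centre of its open rim, z up to its closed top. Fully on, its rim rests on the shoulder, 35 mm above the counter, with 2 mm of play all round the stem
- cover: the loose chrome cover: smooth round cylinder 48 mm in diameter, 66 mm high, slightly domed closed top, three narrow dark vent slots at one side, open below (bore 43.6 mm, 63 mm deep), about 90 g, rigid, bears a grip of 60 N; stands open end down on the mat; origin at the centre of its open rim, z up to its closed top. An inward bead 1 to 4 mm above its rim narrows the bore to 38 mm
- mat: dark rubber drying mat 270 x 370 mm, 5 mm thick, fixed, lying on the counter; origin at the centre of its underside, long side along its own y. The inner cap, the cover, the steel cup and the screw cap stand on it in any order, their centres at least 90 mm apart
- steel_cup: bystander: plain tapered steel cup standing upside down on the mat, 44 mm across its top, 63 mm across its rim below, 54 mm high, no slots; origin at the centre of its rim on the mat
- screw_cap: bystander: low white plastic bottle cap on the mat, 44 mm in diameter, 22 mm high, wider and lower than the inner cap; origin at the centre of its underside
- bottle_brush: bystander: bottle brush lying on the far side of the counter, 270 mm long, 28 mm high; origin under its middle
- soap_pump: bystander: white soap pump bottle 64 mm in diameter, 171 mm high; origin at the centre of its foot
- mug: bystander: white mug 80 mm in diameter, 92 mm high, its handle to one side; origin at the centre of its foot
- jar: bystander: glass jar with steel lid 68 mm in diameter, 85 mm high; origin at the centre of its foot
- strainer: bystander: steel sink strainer 82 mm in diameter, 37 mm high; origin at the centre of its foot
- tongues (a point): the axis of the air gap at the height, 17 mm above the counter, of four sprung grey tongues that stand out to 21.3 mm from the axis and give way inward. The cover's bead rides over them: resistance begins with the rim about 23 mm above the counter, peaks at 5 to 15 N, drops away with the rim at about 14 mm, then the tongues help the rim on towards the deck ring, 5 mm above the counter
Mind the look-alikes: they are no part of the job. Leave any blue or pink look-alike of the cover alone.

How it is judged (in metres and radians):
On the way, in this order (a step that is already met when the one before it is completed fails the run):
1. the inner cap is fully on the stem and let go of (z of inner_cap in the frame of air_gap between 0.033 and 0.0375 m and horizontal distance between inner_cap and air_gap below 0.004 m and contact force between the fingers and inner_cap below 0.1 N), for 0.2 s.
2. the cover is fully home on the deck ring and pressed down by the gripper (z of cover in the frame of deck_ring below 0.0072 m and horizontal distance between cover and deck_ring below 0.004 m and contact force between cover and deck_ring above 5 N and contact force between the fingers and cover above 5 N), for 0.2 s.
At the end, for the whole second after the job is handed in: The inner cap sits over the stem with its rim within 2.5 mm of the shoulder; the cover stands upright over it with its rim within about 2 mm of the deck ring, centred within 4 mm, still, and the gripper is still on the cover, which presses on the deck ring with more than 5 N (all of step 2 and z of cover in the frame of deck_ring above 0.003 m and angle between cover's own z axis and vertical below 0.06 rad and z of inner_cap in the frame of air_gap below 0.0375 m and horizontal distance between inner_cap and air_gap below 0.004 m and linear speed of cover below 0.02 m/s); the arm keeps its last pose, push and grip.
It fails at once if another thing on the counter or mat is shifted by more than 30 mm or tipped over (distance of any of steel_cup, screw_cap, bottle_brush, soap_pump, mug, jar, strainer from where it was at the start of the episode above 0.03 m or angle between any of steel_cup, soap_pump, mug, jar's own z axis and vertical above 0.5 rad).
It also fails if it takes over 67 s, if anything falls off the work surface, if the arm or the gripper's body presses on something with over 40 N, if the wrist force passes 120 N, or if a joint passes its speed limit or range.

## Working session

There is one attempt and no reset: what is moved stays moved. The work goes in short steps, Python scripts to look and compute and a tool call to move; the robot and the scene stay as the last step left them, time stands still between calls to the robot, and variables do not carry over. Pictures are saved under pics/ and viewed, about 8 in all and at most 12, crops included, and the job is handed in when it is done.

Besides the shell and the picture viewer there is one more tool, called after "Request:" by a JSON object that holds its "name" and its "arguments", one argument or row to a line. arm_command: Moves the arm, as the interface text tells. Its arguments: {"type":"object","properties":{"deltas":{"type":"array"}},"required":["deltas"]}

```bash
mkdir -p pics; cat > h.py <<'E'
import numpy as np, cv2
from plant import manip, eyes, close_job
def ray(p,uv):
    K=np.array(p["mtx"],float);k=p["k1"];T=np.array(p["world_from_camera"],float)
    d=np.array([(uv[0]-K[0,2])/K[0,0],(uv[1]-K[1,2])/K[1,1]]);s=d.copy()
    for _ in range(30): s=d/(1+k*(s@s))
    v=T[:3,:3]@np.array([s[0],s[1],1]);return T[:3,3],v
def onz(p,uv,z):
    o,v=ray(p,uv);return o+v*(z-o[2])/v[2]
def proj(p,X):
    K=np.array(p["mtx"],float);T=np.array(p["world_from_camera"],float)
    c=T[:3,:3].T@(np.array(X,float)-T[:3,3]);s=c[:2]/c[2];s=s*(1+p["k1"]*(s@s))
    return K[0,0]*s[0]+K[0,2],K[1,1]*s[1]+K[1,2]
def shot(n,f):
    p=eyes.camera_params(n);im=eyes.read_camera(n);cv2.imwrite(f,im[:,:,::-1]);return p,im
E
python3 - <<'E'
from h import *
s=manip.observe();print(s['time_s'],s['ee_pos'],s['tcp_rot'],s['finger_gap'],s['ft_force'])
for n in("top","scene","wrist"):
    p,im=shot(n,f"pics/{n}0.png");print(n,p["k1"],np.round(p["mtx"],1).tolist(),np.round(p["world_from_camera"],3).tolist())
E
```

```text
0.0 [ 268.2916014  -536.35013029  230.14427944] [ 1.9637932   0.46577629 -1.96449296] 85.62280903459738 [-0.25167678  0.82818835  0.35055539]
top 0.020474157187233884 [[518.5, 0.0, 287.9], [0.0, 518.5, 203.3], [0.0, 0.0, 1.0]] [[0.018, -0.985, 0.169, 305.173], [-1.0, -0.016, 0.015, -51.784], [-0.012, -0.169, -0.985, 1477.124], [0.0, 0.0, 0.0, 1.0]]
scene 0.015155455495141325 [[537.4, 0.0, 282.8], [0.0, 537.4, 213.9], [0.0, 0.0, 1.0]] [[-0.672, 0.406, -0.619, 1291.729], [0.74, 0.391, -0.547, 619.24], [0.02, -0.826, -0.563, 737.594], [0.0, 0.0, 0.0, 1.0]]
wrist -0.03745958383639577 [[298.1, 0.0, 286.7], [0.0, 298.1, 210.6], [0.0, 0.0, 1.0]] [[0.447, -0.854, -0.267, 336.198], [-0.895, -0.427, -0.131, -503.432], [-0.002, 0.297, -0.955, 372.039], [0.0, 0.0, 0.0, 1.0]]
```

View pics/top0.png

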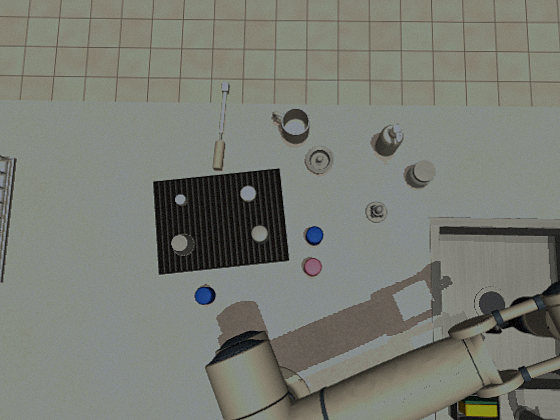

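View pics/scene0.png

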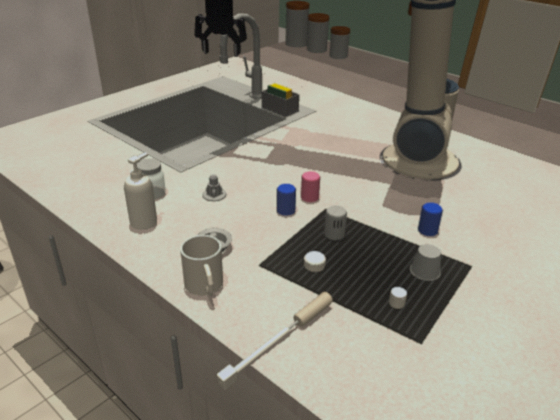

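Candidates, top view then scene view:
- **Inner cap:** small white at top (180,199) / scene (398,297). The wider, lower white at (248,193) / (315,261) is the screw cap.
- **Cover:** (260,233) / (336,222), with slots. Look-alikes are the steel cup (181,243) / (427,262), blue (314,235) and (205,295), and pink (313,267).
- **Air gap:** (376,211) / (213,187). The strainer at (319,159) is not it.

Next, a close crop and the measurements.

```bash
python3 - <<'E'
from h import *
pt=eyes.camera_params("top");ps=eyes.camera_params("scene")
t=cv2.imread("pics/top0.png");s=cv2.imread("pics/scene0.png")
def blob(im,c,r,thr):
    x,y=c;g=im[y-r:y+r,x-r:x+r].min(2)
    n,l,st,ce=cv2.connectedComponentsWithStats((g>thr).astype(np.uint8))
    i=l[r,r];return ce[i]+[x-r,y-r],st[i].tolist()
for nm,c,z,thr in(("cap",(180,199),35,110),("cover",(260,233),71,110),("screw",(248,193),27,110),("cup",(178,242),59,110)):
    uv,st=blob(t,c,18,thr);print(nm,uv.round(1),st,onz(pt,uv,z).round(1))
print("gap", onz(pt,(376,211),45).round(1))
a=cv2.resize(s[190:320,290:480],None,fx=4,fy=4,interpolation=3)[:, :560]
b=cv2.resize(t[190:235,353:398],None,fx=5,fy=5,interpolation=3)
c=cv2.resize(t[180:225,160:205],None,fx=5,fy=5,interpolation=3)
out=np.zeros((520,790,3),np.uint8);out[:a.shape[0],:560]=a;out[:225,562:787]=b;out[230:455,562:787]=c
cv2.imwrite("pics/c1.png",out)
E
```

```text
cap [179.5 199.1] [13, 14, 10, 9, 75] [559.7 276.4  35. ]
cover [259.2 233.1] [10, 11, 15, 15, 173] [462.6  45.6  71. ]
screw [247.6 192.8] [11, 11, 15, 14, 167] [582.3  84.9  27. ]
cup [178.8 242.7] [11, 11, 16, 16, 196] [433.8 266.3  59. ]
gap [ 533.  -276.8   45. ]
```

View pics/c1.png

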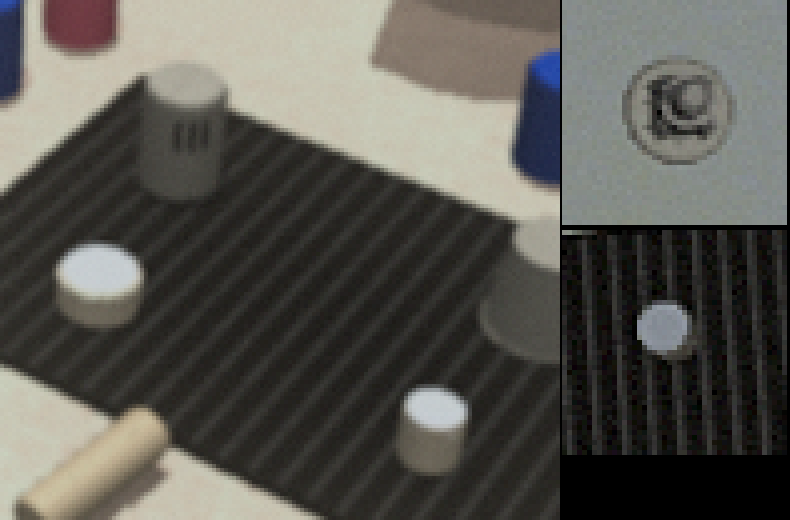

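The crop confirms it: slotted chrome cover, narrow tall inner cap and air gap, all distinct from the look-alikes. I'll go over the air gap first for a wrist look.

Request:
{"name": "arm_command", "arguments": {
  "deltas": [
    {"delta_pos": [0.04, 0.04, 0], "roll": 0, "claw": 100},
    {"delta_pos": [0.044, 0.043, 0], "roll": 0, "claw": 100},
    {"delta_pos": [0.044, 0.043, 0], "roll": 0, "claw": 100},
    {"delta_pos": [0.044, 0.043, 0], "roll": 0, "claw": 100},
    {"delta_pos": [0.044, 0.043, 0], "roll": 0, "claw": 100}
  ]
}}

```text
time_s: 0.78
ee_pos: [484.8, -321.5, 227.2]
tcp_rot: [1.968, 0.46, -1.973]
ft_force: [-0.1, -0.9, 0.7]
finger_gap: 85.5
```

```bash
python3 - <<'E'
from h import *
from scipy.spatial.transform import Rotation as R
pt=eyes.camera_params("top")
print("ring",onz(pt,(376.4,212),5).round(1),"stem",onz(pt,(378.6,209.4),58).round(1))
s=manip.observe();print(s['time_s'],s['ee_pos'],s['q'].round(2) if hasattr(s['q'],'round') else s['q']);print(R.from_rotvec(s['tcp_rot']).as_matrix().round(3))
E
```

```text
ring [ 536.5 -284.2    5. ] stem [ 535.5 -282.    58. ]
0.775 [ 484.80598432 -321.54111742  227.19623978] [-0.64  0.05  1.29  0.    1.82  0.47]
[[-0.003  0.439 -0.899]
 [ 0.004 -0.899 -0.439]
 [-1.    -0.005  0.001]]
```

Request:
{"name": "arm_command", "arguments": {
  "deltas": [
    {"delta_pos": [0.04, 0.03, -0.03], "roll": 0, "claw": 100},
    {"delta_pos": [0.012, 0.009, -0.03], "roll": 0, "claw": 100},
    {"delta_pos": [0, 0, 0], "roll": 0, "claw": 100}
  ]
}}

```text
time_s: 1.15
ee_pos: [540.7, -276.7, 165.1]
tcp_rot: [1.965, 0.467, -1.97]
ft_force: [0.3, 0.4, 0.2]
finger_gap: 85.0
```

```bash
python3 - <<'E'
from h import *
p,im=shot("wrist","pics/w1.png");s=manip.observe();print(s['ee_pos'],np.round(p["world_from_camera"],3).tolist())
print(proj(p,(536,-283,5)),proj(p,(536,-283,58)))
E
```

```text
[ 540.86725564 -277.52786536  167.11177384] [[0.444, -0.854, -0.27, 609.118], [-0.896, -0.426, -0.127, -244.39], [-0.006, 0.298, -0.954, 306.778], [0.0, 0.0, 0.0, 1.0]]
(np.float64(290.53003710665985), np.float64(199.93632210079252)) (np.float64(290.88588076741655), np.float64(215.87055941992062))
```

View pics/w1.png

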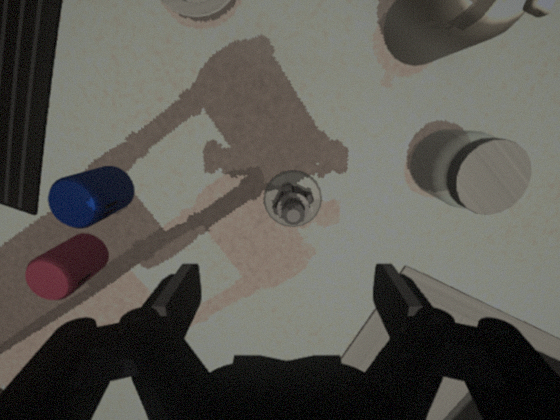

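The picture shows the ring centred at about (292,199.5) and the stem top at about (292,214). Both are within 1.5 px of the prediction. Now on to the inner cap.

Request:
{"name": "arm_command", "arguments": {
  "deltas": [
    {"delta_pos": [0, 0.06, 0], "roll": 0, "claw": 100},
    {"delta_pos": [0, 0.06, 0], "roll": 0, "claw": 100},
    {"delta_pos": [0, 0.06, 0], "roll": 0, "claw": 100},
    {"delta_pos": [0, 0.06, 0], "roll": 0, "claw": 100},
    {"delta_pos": [0, 0.06, 0], "roll": 0, "claw": 100}
  ]
}}

```text
time_s: 1.82
ee_pos: [539.7, 19.4, 177.1]
tcp_rot: [1.985, 0.441, -1.964]
ft_force: [-0.3, 0.1, -0.1]
finger_gap: 85.3
```

Request:
{"name": "arm_command", "arguments": {
  "deltas": [
    {"delta_pos": [0.005, 0.06, 0], "roll": 0, "claw": 100},
    {"delta_pos": [0.005, 0.06, 0], "roll": 0, "claw": 100},
    {"delta_pos": [0.005, 0.06, -0.01], "roll": 0, "claw": 100},
    {"delta_pos": [0.005, 0.06, -0.02], "roll": 0, "claw": 100},
    {"delta_pos": [0, 0, 0], "roll": 0, "claw": 100}
  ]
}}

```text
time_s: 2.45
ee_pos: [562.5, 263.7, 159.4]
tcp_rot: [2.005, 0.435, -1.948]
ft_force: [0.7, -1.8, -0.4]
finger_gap: 85.2
```

```bash
python3 - <<'E'
from h import *
p={"mtx":[[298.1,0,286.7],[0,298.1,210.6],[0,0,1]],"k1":-0.03746,"world_from_camera":[[0.444,-0.854,-0.27,609.118],[-0.896,-0.426,-0.127,-244.39],[-0.006,0.298,-0.954,306.778],[0,0,0,1]]}
print(onz(p,(292,199.5),5),onz(p,(292,214),58))
s=manip.observe();print(s['time_s'],s['ee_pos'],s['q'])
p,im=shot("wrist","pics/w2.png");print(np.round(p["world_from_camera"],3).tolist(),proj(p,(560,276,35)))
E
```

```text
[ 537.1117427  -284.11866853    5.        ] [ 537.98215336 -283.06301714   58.        ]
2.45 [562.49298996 263.65736427 159.4171016 ] [ 0.38876192  0.12132964  1.32547193 -0.00951378  1.66788563  1.52024411]
[[0.424, -0.873, -0.242, 627.041], [-0.906, -0.405, -0.124, 294.881], [0.01, 0.272, -0.962, 303.158], [0.0, 0.0, 0.0, 1.0]] (np.float64(271.51380719807696), np.float64(203.28784892939004))
```

View pics/w2.png

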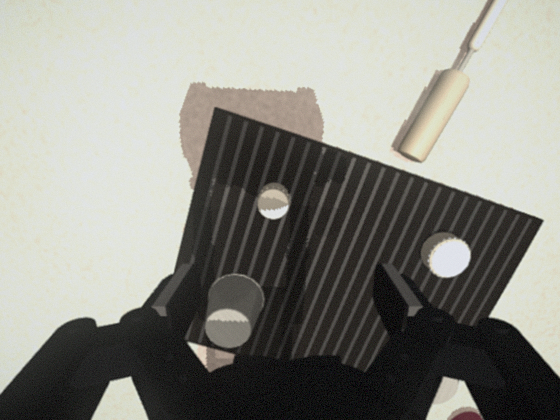

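The cap top is centred at about (274,203.5). The steel cup is at (235,310) and the screw cap at (446,255). Next I check the tool tilt and refine the cap position.

```bash
python3 - <<'E'
from h import *
from scipy.spatial.transform import Rotation as R
p=eyes.camera_params("wrist")
print(onz(p,(274,203.5),35))
s=manip.observe();print(s['ee_pos'],R.from_rotvec(s['tcp_rot']).as_matrix().round(3).tolist())
E
```

```text
[561.63788386 271.80117919  35.        ]
[563.43760326 261.77567411 161.3719303 ] [[0.031, 0.422, -0.906], [0.001, -0.906, -0.423], [-1.0, 0.012, -0.029]]
```

Request:
{"name": "arm_command", "arguments": {
  "deltas": [
    {"delta_pos": [-0.002, 0.012, -0.02], "roll": 0, "claw": 100},
    {"delta_pos": [0, 0, -0.03], "roll": 0, "claw": 100},
    {"delta_pos": [0, 0, -0.03], "roll": 0, "claw": 100},
    {"delta_pos": [0, 0, -0.02], "roll": 0, "claw": 100},
    {"delta_pos": [0, 0, 0], "roll": 0, "claw": 100}
  ]
}}

```text
time_s: 3.12
ee_pos: [563.9, 268.1, 61.5]
tcp_rot: [2.022, 0.423, -1.945]
ft_force: [-0.7, -0.2, 0.9]
finger_gap: 85.6
```

```bash
python3 - <<'E'
from h import *
from scipy.spatial.transform import Rotation as R
s=manip.observe();print(s['ee_pos'],R.from_rotvec(s['tcp_rot']).as_matrix().round(3).tolist())
p,im=shot("wrist","pics/w3.png");print(proj(p,(560.7,274,35)),proj(p,(561.6,271.8,35)))
E
```

```text
[563.90941897 268.06098972  61.498207  ] [[0.038, 0.413, -0.91], [0.003, -0.911, -0.413], [-0.999, 0.013, -0.036]]
(np.float64(274.34348322207524), np.float64(248.59490340920112)) (np.float64(278.203273331652), np.float64(248.7081859508723))
```

View pics/w3.png

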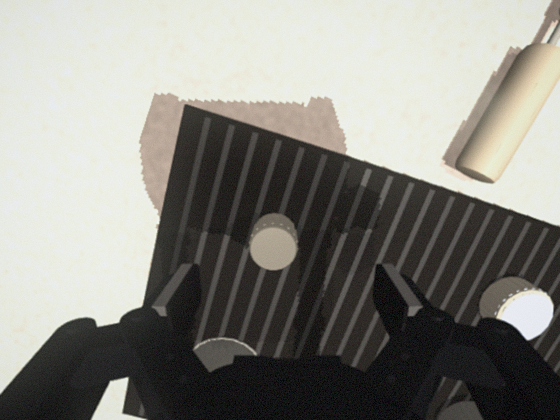

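The cap top is at (273.5,248.5), which matches the estimate of (560.6,274.4). I'll descend and grip.

Request:
{"name": "arm_command", "arguments": {
  "deltas": [
    {"delta_pos": [-0.003, 0.007, 0], "roll": 0, "claw": 100},
    {"delta_pos": [0, 0, -0.02], "roll": 0, "claw": 100},
    {"delta_pos": [0, 0, -0.02], "roll": 0, "claw": 100},
    {"delta_pos": [0, 0, -0.008], "roll": 0, "claw": 100},
    {"delta_pos": [0, 0, 0], "roll": 0, "claw": 100}
  ]
}}

```text
time_s: 3.8
ee_pos: [562.4, 276.4, 14.3]
tcp_rot: [2.029, 0.425, -1.939]
ft_force: [-0.2, -0.2, 1.0]
finger_gap: 85.6
```

```bash
python3 - <<'E'
from h import *
from scipy.spatial.transform import Rotation as R
s=manip.observe();print(s['ee_pos'],s['ft_force'],R.from_rotvec(s['tcp_rot']).as_matrix()[:,0].round(3))
E
```

```text
[562.36356395 276.36350267  14.27818756] [-0.21321704 -0.21748135  0.97722916] [ 0.044  0.005 -0.999]
```

Request:
{"name": "arm_command", "arguments": {
  "deltas": [
    {"delta_pos": [-0.001, -0.002, -0.005], "roll": 0, "claw": 100},
    {"delta_pos": [0, 0, 0], "roll": 0, "claw": 0},
    {"delta_pos": [0, 0, 0], "roll": 0, "claw": 0},
    {"delta_pos": [0, 0, 0], "roll": 0, "claw": 0},
    {"delta_pos": [0, 0, 0], "roll": 0, "claw": 0}
  ]
}}

```text
time_s: 4.42
ee_pos: [562.5, 274.6, 10.9]
tcp_rot: [2.032, 0.425, -1.936]
ft_force: [0.3, 1.4, -1.3]
finger_gap: 28.4
```

Request:
{"name": "arm_command", "arguments": {
  "deltas": [
    {"delta_pos": [0, 0, 0], "roll": 0, "claw": 0},
    {"delta_pos": [0, 0, 0], "roll": 0, "claw": 0},
    {"delta_pos": [0, 0, 0], "roll": 0, "claw": 0}
  ]
}}

```text
time_s: 4.8
ee_pos: [562.4, 274.5, 10.8]
tcp_rot: [2.032, 0.425, -1.937]
ft_force: [0.2, -0.8, 0.2]
finger_gap: 28.6
```

Request:
{"name": "arm_command", "arguments": {
  "deltas": [
    {"delta_pos": [0, 0, 0.02], "roll": 0, "claw": 0},
    {"delta_pos": [0, 0, 0.035], "roll": 0, "claw": 0},
    {"delta_pos": [0, 0, 0.035], "roll": 0, "claw": 0},
    {"delta_pos": [0, 0, 0.03], "roll": 0, "claw": 0},
    {"delta_pos": [0, -0.02, 0], "roll": 0, "claw": 0}
  ]
}}

```text
time_s: 5.42
ee_pos: [562.0, 254.8, 140.2]
tcp_rot: [2.035, 0.428, -1.932]
ft_force: [-0.4, 0.3, -0.2]
finger_gap: 28.4
```

Request:
{"name": "arm_command", "arguments": {
  "deltas": [
    {"delta_pos": [-0.003, -0.05, 0], "roll": 0, "claw": 0},
    {"delta_pos": [-0.003, -0.05, 0], "roll": 0, "claw": 0},
    {"delta_pos": [-0.003, -0.05, 0], "roll": 0, "claw": 0},
    {"delta_pos": [-0.003, -0.05, 0], "roll": 0, "claw": 0},
    {"delta_pos": [-0.003, -0.05, 0], "roll": 0, "claw": 0}
  ]
}}

```text
time_s: 6.05
ee_pos: [543.1, -5.1, 137.6]
tcp_rot: [2.03, 0.428, -1.933]
ft_force: [0.9, -0.5, 0.3]
finger_gap: 28.6
```

Request:
{"name": "arm_command", "arguments": {
  "deltas": [
    {"delta_pos": [-0.002, -0.05, 0], "roll": 0, "claw": 0},
    {"delta_pos": [-0.002, -0.05, 0], "roll": 0, "claw": 0},
    {"delta_pos": [-0.002, -0.05, 0], "roll": 0, "claw": 0},
    {"delta_pos": [-0.002, -0.05, 0], "roll": 0, "claw": 0},
    {"delta_pos": [0, 0, 0], "roll": 0, "claw": 0}
  ]
}}

```text
time_s: 6.68
ee_pos: [527.7, -218.5, 133.4]
tcp_rot: [2.029, 0.422, -1.944]
ft_force: [0.1, 1.2, 0.2]
finger_gap: 28.4
```

```bash
python3 - <<'E'
from h import *
from scipy.spatial.transform import Rotation as R
s=manip.observe();print(s['ee_pos'],s['finger_gap'],R.from_rotvec(s['tcp_rot']).as_matrix().round(3).tolist())
E
```

```text
[ 527.68743194 -218.48784569  133.38925933] 28.380544505185636 [[0.041, 0.41, -0.911], [0.005, -0.912, -0.41], [-0.999, 0.013, -0.04]]
```

Request:
{"name": "arm_command", "arguments": {
  "deltas": [
    {"delta_pos": [0.006, -0.04, -0.01], "roll": 0, "claw": 0},
    {"delta_pos": [0.005, -0.024, -0.01], "roll": 0, "claw": 0},
    {"delta_pos": [0, 0, 0], "roll": 0, "claw": 0},
    {"delta_pos": [0, 0, 0], "roll": 0, "claw": 0}
  ]
}}

```text
time_s: 7.18
ee_pos: [536.3, -282.5, 111.3]
tcp_rot: [2.029, 0.425, -1.948]
ft_force: [0.1, 0.2, -0.1]
finger_gap: 28.5
```

```bash
python3 - <<'E'
from h import *
s=manip.observe();print(s['ee_pos'])
for i in range(4): p,im=shot("wrist","pics/w4.png");print(manip.observe()['ee_pos'])
o=cv2.imread("pics/w4.png");print(proj(p,(537,-283.5,5)))
shot("scene","pics/s4.png");shot("top","pics/t4.png")
a=cv2.imread("pics/s4.png")[110:210,160:270];b=cv2.imread("pics/t4.png")[180:240,340:410]
out=np.zeros((580,790,3),np.uint8);w=cv2.resize(o[60:330,150:430],None,fx=1.4,fy=1.4);out[:w.shape[0],:w.shape[1]]=w
a=cv2.resize(a,None,fx=3.5,fy=3.5);out[:a.shape[0],400:400+a.shape[1]]=a
b=cv2.resize(b,None,fx=3,fy=3);out[385:385+b.shape[0],200:200+b.shape[1]]=b
cv2.imwrite("pics/c4.png",out)
E
```

```text
[ 536.25796301 -282.48478175  111.2818198 ]
[ 536.23473782 -282.39142586  111.22334149]
[ 536.42952822 -282.329441    111.46480564]
[ 536.61714029 -282.44390752  111.73039239]
[ 536.73141058 -282.53235291  111.84349942]
(np.float64(286.2434926358757), np.float64(213.1712412341915))
```

View pics/c4.png

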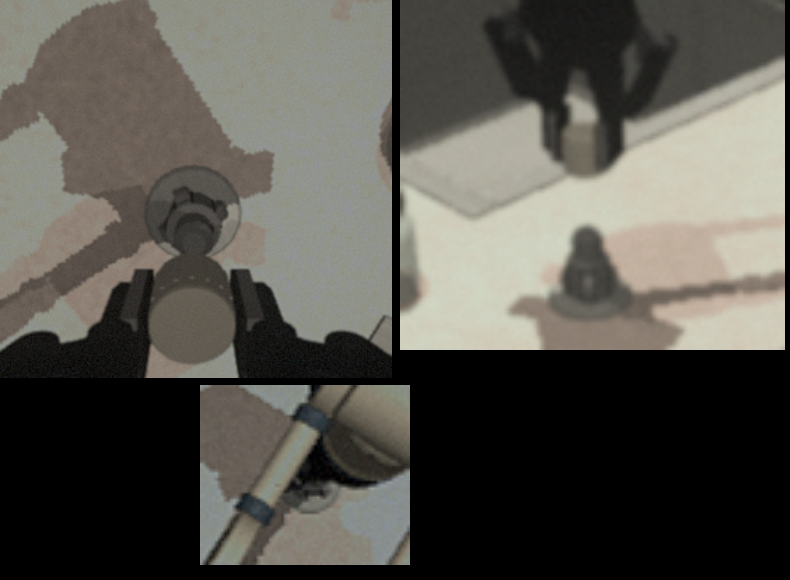

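Wrist crop: ring centre at about (287.9,212.1), stem top at about (290,228.6), held cap's top at about (287.9,292.1). Next I work out the relative offset.

```bash
python3 - <<'E'
from h import *
p=eyes.camera_params("wrist");print(manip.observe()['ee_pos'])
print("ring",onz(p,(287.9,212.1),5).round(1),"stem",onz(p,(290,228.6),58).round(1))
for z in(134,136,138):print("cap",onz(p,(287.9,292.1),z).round(1))
E
```

```text
[ 536.78388341 -282.79041549  111.8664385 ]
ring [ 538.6 -284.9    5. ] stem [ 541.3 -284.5   58. ]
cap [ 535.3 -284.4  134. ]
cap [ 536.4 -283.9  136. ]
cap [ 537.5 -283.4  138. ]
```

Request:
{"name": "arm_command", "arguments": {
  "deltas": [
    {"delta_pos": [0.0025, -0.001, -0.015], "roll": 0, "claw": 0},
    {"delta_pos": [0, 0, -0.015], "roll": 0, "claw": 0},
    {"delta_pos": [0, 0, -0.006], "roll": 0, "claw": 0},
    {"delta_pos": [0, 0, 0], "roll": 0, "claw": 0}
  ]
}}

```text
time_s: 7.98
ee_pos: [539.0, -282.9, 72.2]
tcp_rot: [2.027, 0.426, -1.948]
ft_force: [0.4, -0.7, -0.0]
finger_gap: 28.3
```

```bash
python3 - <<'E'
from h import *
p,im=shot("wrist","pics/w5.png");print(manip.observe()['ee_pos'])
q,_=shot("scene","pics/s5.png")
o=cv2.imread("pics/w5.png");print(proj(p,(538,-284,5)),proj(q,(538,-284,5)))
out=np.zeros((580,790,3),np.uint8);w=cv2.resize(o[130:330,190:390],None,fx=1.95,fy=1.95);out[:w.shape[0],:w.shape[1]]=w
a=cv2.imread("pics/s5.png")[135:210,170:250]
a=cv2.resize(a,None,fx=4.8,fy=4.8);out[:a.shape[0],400:400+a.shape[1]]=a
cv2.imwrite("pics/c5.png",out[:400])
E
```

```text
[ 539.10179483 -283.01212069   72.47699803]
(np.float64(285.97265547093554), np.float64(228.90490768990878)) (np.float64(213.64984510536686), np.float64(192.75672081906515))
```

View pics/c5.png

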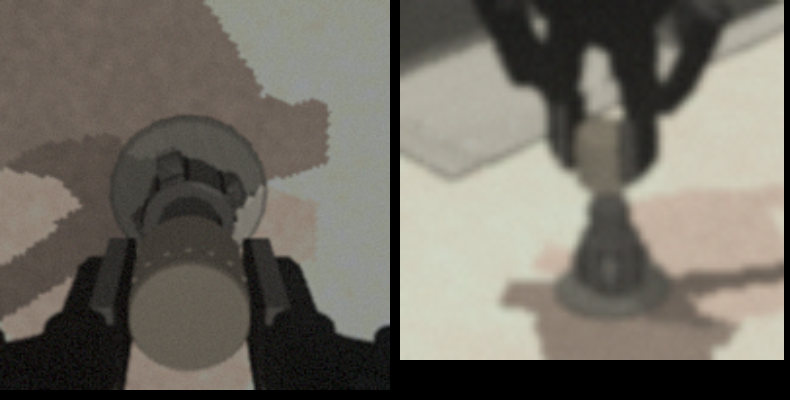

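Wrist crop: ring centre at about (286.7,227.4), cap top at about (287.2,292). In the scene crop the stem axis lies under the cap to within about 1 px.

```bash
python3 - <<'E'
from h import *
p=eyes.camera_params("wrist");print(manip.observe()['ee_pos'])
print("ring",onz(p,(286.7,227.4),5).round(1))
for z in(95,96.5,98):print("cap",onz(p,(287.2,292),z).round(1))
E
```

```text
[ 539.37922899 -283.18193589   73.15238396]
ring [ 539.4 -284.5    5. ]
cap [ 537.7 -284.6   95. ]
cap [ 538.5 -284.2   96.5]
cap [ 539.3 -283.8   98. ]
```

Aligned to about 1 mm, so I'll lower it gently.

Request:
{"name": "arm_command", "arguments": {
  "deltas": [
    {"delta_pos": [0.0005, 0, -0.012], "roll": 0, "claw": 0},
    {"delta_pos": [0, 0, -0.008], "roll": 0, "claw": 0},
    {"delta_pos": [0, 0, -0.006], "roll": 0, "claw": 0},
    {"delta_pos": [0, 0, 0], "roll": 0, "claw": 0}
  ]
}}

```text
time_s: 8.57
ee_pos: [540.1, -283.4, 45.9]
tcp_rot: [2.028, 0.424, -1.945]
ft_force: [-0.2, 0.2, -0.7]
finger_gap: 28.3
```

Request:
{"name": "arm_command", "arguments": {
  "deltas": [
    {"delta_pos": [0, 0, -0.003], "roll": 0, "claw": 0},
    {"delta_pos": [0, 0, 0], "roll": 0, "claw": 0}
  ]
}}

```text
time_s: 8.82
ee_pos: [540.3, -283.5, 43.0]
tcp_rot: [2.029, 0.424, -1.945]
ft_force: [-0.5, 0.2, -0.4]
finger_gap: 28.2
```

Request:
{"name": "arm_command", "arguments": {
  "deltas": [
    {"delta_pos": [0, 0, -0.0015], "roll": 0, "claw": 0},
    {"delta_pos": [0, 0, 0], "roll": 0, "claw": 0}
  ]
}}

```text
time_s: 9.07
ee_pos: [540.5, -283.7, 41.9]
tcp_rot: [2.029, 0.423, -1.944]
ft_force: [0.5, 0.1, 0.1]
finger_gap: 28.4
```

Request:
{"name": "arm_command", "arguments": {
  "deltas": [
    {"delta_pos": [0, 0, -0.0015], "roll": 0, "claw": 0},
    {"delta_pos": [0, 0, 0], "roll": 0, "claw": 0}
  ]
}}

```text
time_s: 9.32
ee_pos: [540.7, -283.8, 40.8]
tcp_rot: [2.029, 0.423, -1.943]
ft_force: [0.1, 0.0, -0.7]
finger_gap: 28.4
```

Request:
{"name": "arm_command", "arguments": {
  "deltas": [
    {"delta_pos": [-0.001, 0, -0.0015], "roll": 0, "claw": 0},
    {"delta_pos": [0, 0, 0], "roll": 0, "claw": 0}
  ]
}}

```text
time_s: 9.57
ee_pos: [540.7, -283.9, 40.8]
tcp_rot: [2.031, 0.422, -1.94]
ft_force: [-0.1, 0.7, -0.4]
finger_gap: 28.4
```

Request:
{"name": "arm_command", "arguments": {
  "deltas": [
    {"delta_pos": [0, 0, -0.0015], "roll": 0, "claw": 0},
    {"delta_pos": [0, 0, 0], "roll": 0, "claw": 0}
  ]
}}

```text
time_s: 9.82
ee_pos: [540.8, -284.0, 40.8]
tcp_rot: [2.032, 0.421, -1.939]
ft_force: [0.3, -0.1, -0.3]
finger_gap: 28.5
```

Request:
{"name": "arm_command", "arguments": {
  "deltas": [
    {"delta_pos": [0, 0, -0.003], "roll": 0, "claw": 0},
    {"delta_pos": [0, 0, 0], "roll": 0, "claw": 0}
  ]
}}

```text
time_s: 10.07
ee_pos: [540.8, -284.1, 40.9]
tcp_rot: [2.032, 0.42, -1.938]
ft_force: [-0.5, -0.3, -0.8]
finger_gap: 28.9
```

It stops exactly at the expected height (TCP 40.8), and the trailing zero rows relax the force. The cap is on the shoulder, so I'll release it.

Request:
{"name": "arm_command", "arguments": {
  "deltas": [
    {"delta_pos": [0, 0, 0], "roll": 0, "claw": 60},
    {"delta_pos": [0, 0, 0], "roll": 0, "claw": 80},
    {"delta_pos": [0, 0, 0], "roll": 0, "claw": 80},
    {"delta_pos": [0, 0, 0], "roll": 0, "claw": 80},
    {"delta_pos": [0, 0, 0], "roll": 0, "claw": 80}
  ]
}}

```text
time_s: 10.7
ee_pos: [540.2, -283.9, 38.6]
tcp_rot: [2.031, 0.422, -1.941]
ft_force: [0.7, 0.4, 0.1]
finger_gap: 68.2
```

Request:
{"name": "arm_command", "arguments": {
  "deltas": [
    {"delta_pos": [0, 0, 0.02], "roll": 0, "claw": 80},
    {"delta_pos": [0, 0, 0.03], "roll": 0, "claw": 100},
    {"delta_pos": [0, 0, 0.03], "roll": 0, "claw": 100},
    {"delta_pos": [0, 0, 0.03], "roll": 0, "claw": 100},
    {"delta_pos": [0, 0, 0], "roll": 0, "claw": 100}
  ]
}}

```text
time_s: 11.32
ee_pos: [540.5, -284.0, 158.5]
tcp_rot: [2.033, 0.418, -1.935]
ft_force: [-0.4, 0.3, -0.1]
finger_gap: 85.3
```

```bash
python3 - <<'E'
from h import *
from scipy.spatial.transform import Rotation as R
p,im=shot("wrist","pics/w6.png");s=manip.observe();print(s['ee_pos'],R.from_rotvec(s['tcp_rot']).as_matrix()[:,0].round(3))
o=cv2.imread("pics/w6.png");print(np.round(p["world_from_camera"],3).tolist(),proj(p,(538.5,-284,5)),proj(p,(538.5,-284,65)))
cv2.imwrite("pics/c6.png",cv2.resize(o[120:300,190:390],None,fx=3,fy=3))
E
```

```text
[ 539.88251475 -283.6681834   156.50788194] [ 0.046  0.004 -0.999]
[[0.41, -0.884, -0.224, 602.532], [-0.912, -0.392, -0.119, -253.909], [0.018, 0.254, -0.967, 303.619], [0.0, 0.0, 0.0, 1.0]] (np.float64(282.73665656504227), np.float64(203.49388173388186)) (np.float64(283.0889549938627), np.float64(220.0707466229544))
```

View pics/c6.png

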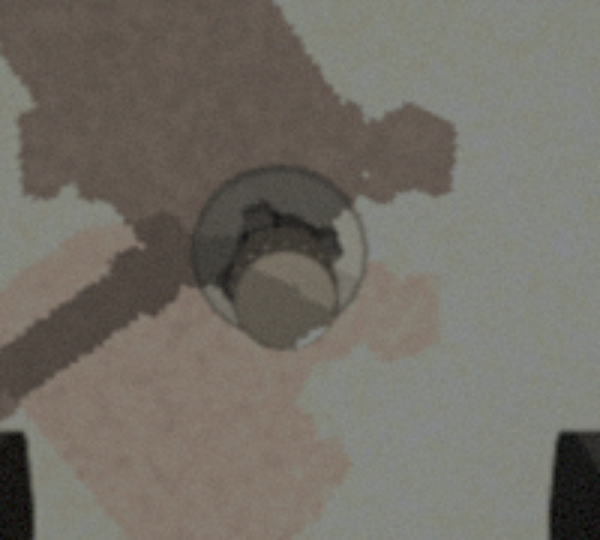

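The cap sits upright and concentric: ring centre at about (283.7,203), cap top at about (284.7,219.3). This puts the air gap axis at about (539,-284.5). Now to the cover.

Request:
{"name": "arm_command", "arguments": {
  "deltas": [
    {"delta_pos": [-0.01, 0.04, 0], "roll": 0, "claw": 100},
    {"delta_pos": [-0.01, 0.045, 0], "roll": 0, "claw": 100},
    {"delta_pos": [-0.01, 0.045, 0], "roll": 0, "claw": 100},
    {"delta_pos": [-0.01, 0.045, 0], "roll": 0, "claw": 100},
    {"delta_pos": [-0.01, 0.045, 0], "roll": 0, "claw": 100}
  ]
}}

```text
time_s: 12.0
ee_pos: [485.4, -59.7, 149.8]
tcp_rot: [2.03, 0.42, -1.952]
ft_force: [0.5, 0.9, -0.1]
finger_gap: 85.4
```

Request:
{"name": "arm_command", "arguments": {
  "deltas": [
    {"delta_pos": [-0.01, 0.04, 0], "roll": 0, "claw": 100},
    {"delta_pos": [-0.01, 0.035, 0], "roll": 0, "claw": 100},
    {"delta_pos": [-0.005, 0.02, 0], "roll": 0, "claw": 100},
    {"delta_pos": [0, 0, 0], "roll": 0, "claw": 100}
  ]
}}

```text
time_s: 12.5
ee_pos: [456.3, 41.1, 145.3]
tcp_rot: [2.021, 0.427, -1.957]
ft_force: [0.2, 0.5, 0.3]
finger_gap: 85.3
```

```bash
python3 - <<'E'
from h import *
from scipy.spatial.transform import Rotation as R
p,im=shot("wrist","pics/w7.png");s=manip.observe();print(s['ee_pos'],R.from_rotvec(s['tcp_rot']).as_matrix()[:,0].round(3))
print(np.round(p["world_from_camera"],3).tolist(),proj(p,(463.5,45,5)),proj(p,(463.5,45,71)))
E
```

```text
[456.39216399  40.35774327 145.18066973] [ 0.031  0.008 -1.   ]
[[0.409, -0.88, -0.242, 520.971], [-0.913, -0.393, -0.114, 70.236], [0.005, 0.267, -0.964, 289.374], [0.0, 0.0, 0.0, 1.0]] (np.float64(284.7591042396925), np.float64(194.6777294338714)) (np.float64(284.65207040886025), np.float64(213.36571215643968))
```

View pics/w7.png

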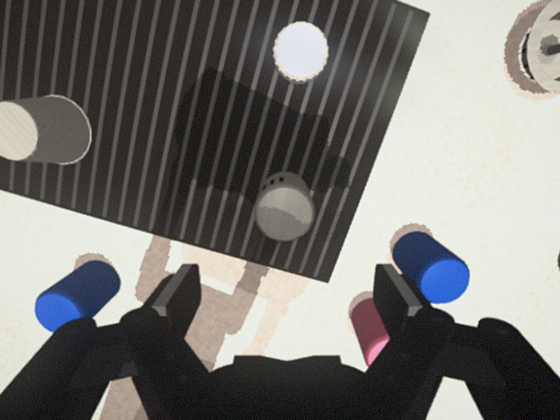

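The cover top is at about (284.5,212), giving about (464,45). The slots are visible and the blue and pink look-alikes stay clear of the jaws. I'll descend and grip.

Request:
{"name": "arm_command", "arguments": {
  "deltas": [
    {"delta_pos": [0.008, 0.005, 0], "roll": 0, "claw": 100},
    {"delta_pos": [0, 0, -0.03], "roll": 0, "claw": 100},
    {"delta_pos": [0, 0, 0], "roll": 0, "claw": 100}
  ]
}}

```text
time_s: 12.92
ee_pos: [465.9, 43.7, 113.9]
tcp_rot: [2.022, 0.423, -1.96]
ft_force: [0.3, 1.2, 0.5]
finger_gap: 85.1
```

```bash
python3 - <<'E'
from h import *
p,im=shot("wrist","pics/w8.png");s=manip.observe();print(s['ee_pos']);print(proj(p,(464,45,71)))
o=cv2.imread("pics/w8.png");cv2.imwrite("pics/c8.png",cv2.resize(o[150:350,160:410],None,fx=3,fy=3))
E
```

```text
[466.95089172  43.7300711  116.10515056]
(np.float64(282.5991117002019), np.float64(239.78047919567604))
```

View pics/c8.png

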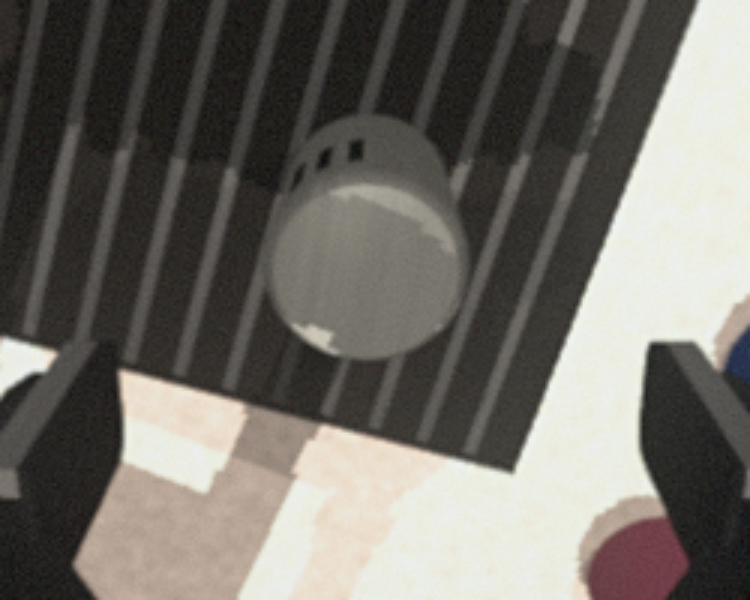

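The cover top is at about (282.3,237.3), refined to about (465,45.5). The tool is within 2 mm, so I descend.

Request:
{"name": "arm_command", "arguments": {
  "deltas": [
    {"delta_pos": [0, 0.0015, -0.02], "roll": 0, "claw": 100},
    {"delta_pos": [0, 0, -0.02], "roll": 0, "claw": 100},
    {"delta_pos": [0, 0, -0.02], "roll": 0, "claw": 100},
    {"delta_pos": [0, 0, -0.015], "roll": 0, "claw": 100},
    {"delta_pos": [0, 0, 0], "roll": 0, "claw": 100}
  ]
}}

```text
time_s: 13.6
ee_pos: [468.7, 44.6, 39.4]
tcp_rot: [2.031, 0.419, -1.952]
ft_force: [0.2, -0.2, 0.3]
finger_gap: 85.4
```

```bash
python3 - <<'E'
from h import *
from scipy.spatial.transform import Rotation as R
s=manip.observe();print(s['ee_pos'],s['ft_force'],R.from_rotvec(s['tcp_rot']).as_matrix().round(3).tolist())
E
```

```text
[468.7048125   44.59747437  39.44308182] [ 0.21438356 -0.17767756  0.27685263] [[0.038, 0.404, -0.914], [0.007, -0.915, -0.404], [-0.999, 0.009, -0.037]]
```

Request:
{"name": "arm_command", "arguments": {
  "deltas": [
    {"delta_pos": [-0.003, 0.001, -0.006], "roll": 0, "claw": 100},
    {"delta_pos": [-0.001, 0, -0.005], "roll": 0, "claw": 100},
    {"delta_pos": [0, 0, 0], "roll": 0, "claw": 100}
  ]
}}

```text
time_s: 13.98
ee_pos: [465.5, 45.7, 29.5]
tcp_rot: [2.033, 0.419, -1.949]
ft_force: [-0.7, 0.6, -0.3]
finger_gap: 85.7
```

Request:
{"name": "arm_command", "arguments": {
  "deltas": [
    {"delta_pos": [0, 0, 0], "roll": 0, "claw": 0},
    {"delta_pos": [0, 0, 0], "roll": 0, "claw": 0},
    {"delta_pos": [0, 0, 0], "roll": 0, "claw": 0},
    {"delta_pos": [0, 0, 0], "roll": 0, "claw": 0},
    {"delta_pos": [0, 0, 0], "roll": 0, "claw": 0}
  ]
}}

```text
time_s: 14.6
ee_pos: [466.3, 45.7, 30.6]
tcp_rot: [2.035, 0.418, -1.947]
ft_force: [-0.3, -0.9, 0.7]
finger_gap: 47.4
```

Request:
{"name": "arm_command", "arguments": {
  "deltas": [
    {"delta_pos": [0, 0, 0], "roll": 0, "claw": 0},
    {"delta_pos": [0, 0, 0], "roll": 0, "claw": 0}
  ]
}}

```text
time_s: 14.85
ee_pos: [466.3, 45.7, 30.6]
tcp_rot: [2.035, 0.418, -1.947]
ft_force: [-0.5, 0.2, 0.2]
finger_gap: 46.8
```

```bash
python3 - <<'E'
from h import *
from scipy.spatial.transform import Rotation as R
s=manip.observe();print(s['ee_pos'],s['ft_force'],R.from_rotvec(s['tcp_rot']).as_matrix().round(3).tolist())
E
```

```text
[466.27232459  45.74025312  30.64421053] [-0.52019328  0.20381986  0.23646983] [[0.043, 0.404, -0.914], [0.007, -0.915, -0.404], [-0.999, 0.011, -0.042]]
```

Request:
{"name": "arm_command", "arguments": {
  "deltas": [
    {"delta_pos": [0, 0, 0.02], "roll": 0, "claw": 0},
    {"delta_pos": [0, 0, 0.035], "roll": 0, "claw": 0},
    {"delta_pos": [0, 0, 0.035], "roll": 0, "claw": 0},
    {"delta_pos": [0, 0, 0.03], "roll": 0, "claw": 0},
    {"delta_pos": [0.005, -0.02, 0], "roll": 0, "claw": 0}
  ]
}}

```text
time_s: 15.48
ee_pos: [469.1, 26.1, 152.0]
tcp_rot: [2.03, 0.421, -1.951]
ft_force: [0.7, 0.1, -1.4]
finger_gap: 46.8
```

Request:
{"name": "arm_command", "arguments": {
  "deltas": [
    {"delta_pos": [0.01, -0.045, 0], "roll": 0, "claw": 0},
    {"delta_pos": [0.01, -0.045, 0], "roll": 0, "claw": 0},
    {"delta_pos": [0.01, -0.045, 0], "roll": 0, "claw": 0},
    {"delta_pos": [0.01, -0.045, 0], "roll": 0, "claw": 0},
    {"delta_pos": [0, 0, 0], "roll": 0, "claw": 0}
  ]
}}

```text
time_s: 16.1
ee_pos: [509.4, -159.8, 150.9]
tcp_rot: [2.029, 0.423, -1.951]
ft_force: [-0.2, -0.5, -1.1]
finger_gap: 47.2
```

```bash
python3 - <<'E'
from h import *
from scipy.spatial.transform import Rotation as R
s=manip.observe();print(s['ee_pos'],s['finger_gap'],R.from_rotvec(s['tcp_rot']).as_matrix().round(3).tolist())
E
```

```text
[ 509.42771467 -159.76339001  150.93122358] 47.18202537776018 [[0.037, 0.407, -0.913], [0.008, -0.914, -0.407], [-0.999, 0.008, -0.037]]
```

Request:
{"name": "arm_command", "arguments": {
  "deltas": [
    {"delta_pos": [0.01, -0.04, 0], "roll": 0, "claw": 0},
    {"delta_pos": [0.01, -0.04, 0], "roll": 0, "claw": 0},
    {"delta_pos": [0.006, -0.03, 0], "roll": 0, "claw": 0},
    {"delta_pos": [0.003, -0.012, -0.01], "roll": 0, "claw": 0},
    {"delta_pos": [0, 0, 0], "roll": 0, "claw": 0}
  ]
}}

```text
time_s: 16.73
ee_pos: [538.8, -280.0, 138.3]
tcp_rot: [2.027, 0.432, -1.953]
ft_force: [0.0, 0.5, -0.9]
finger_gap: 46.8
```

```bash
python3 - <<'E'
from h import *
from scipy.spatial.transform import Rotation as R
s=manip.observe();print(s['ee_pos'],s['finger_gap'],R.from_rotvec(s['tcp_rot']).as_matrix().round(3).tolist())
E
```

```text
[ 538.82481754 -279.9790497   138.26444896] 46.82935435806017 [[0.034, 0.41, -0.912], [0.013, -0.912, -0.41], [-0.999, 0.002, -0.036]]
```

Request:
{"name": "arm_command", "arguments": {
  "deltas": [
    {"delta_pos": [0.001, -0.004, -0.012], "roll": 0, "claw": 0},
    {"delta_pos": [0, 0, -0.012], "roll": 0, "claw": 0},
    {"delta_pos": [0, 0, -0.01], "roll": 0, "claw": 0},
    {"delta_pos": [0, 0, 0], "roll": 0, "claw": 0}
  ]
}}

```text
time_s: 17.23
ee_pos: [539.6, -280.3, 101.1]
tcp_rot: [2.025, 0.438, -1.953]
ft_force: [0.8, -0.7, 0.1]
finger_gap: 47.3
```

```bash
python3 - <<'E'
from h import *
from scipy.spatial.transform import Rotation as R
p,im=shot("wrist","pics/w9.png");s=manip.observe();print(s['ee_pos'],R.from_rotvec(s['tcp_rot']).as_matrix()[:,0].round(3))
q,_=shot("scene","pics/s9.png");shot("top","pics/t9.png")
np.save("w9.npy",np.array(p["world_from_camera"]))
print(proj(p,(539,-284.5,5)),proj(q,(539,-284.5,5)),proj(q,(539,-284.5,65)))
out=np.zeros((400,790,3),np.uint8);w=cv2.resize(cv2.imread("pics/w9.png")[130:330,190:390],None,fx=1.95,fy=1.95);out[:390,:390]=w
a=cv2.resize(cv2.imread("pics/s9.png")[120:210,170:258],None,fx=4.4,fy=4.4);out[:396,400:400+a.shape[1]]=a[:, :390]
cv2.imwrite("pics/c9.png",out)
E
```

```text
[ 539.88445729 -280.56167395  101.88253594] [ 0.034  0.014 -0.999]
(np.float64(290.2562754652737), np.float64(218.66331017741996)) (np.float64(213.22426123817877), np.float64(192.83367328739803)) (np.float64(211.94839702354162), np.float64(172.4086763458317))
```

View pics/c9.png

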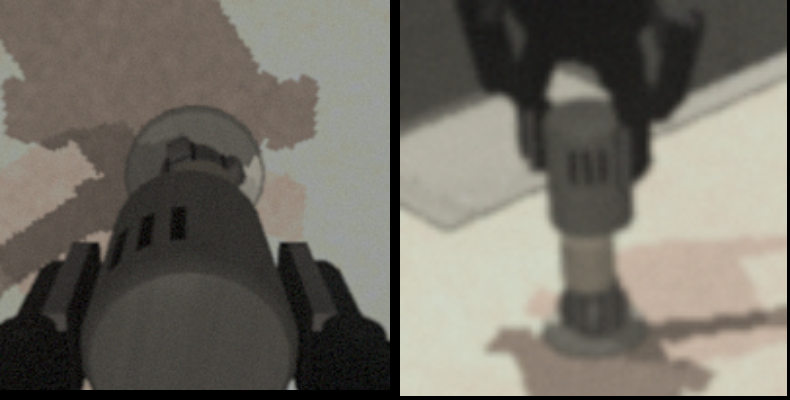

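The scene crop shows the cover hanging over the cap with axes about 1 px apart (cover 590, cap 588 in crop pixels). The wrist crop has ring centre x at about 289.7 and cover top x at about 286.9.

```bash
python3 - <<'E'
from h import *
p=dict(eyes.camera_params("wrist"));p["world_from_camera"]=np.load("w9.npy")
J=np.array([.408,-.913]);N=np.array([.913,.408])
# along jaw axis from same-image columns; row of cover top ~ bottom unseen, use ~ (272+107)/1.95+130
for nm,uv,z in(("ring",(289.7,217.5),5),("cover",(286.9,324),140),("coverTopEdge",(286.9,130+272/1.95),140)):
    X=onz(p,uv,z)[:2];print(nm,X.round(1),"jaw",(X@J).round(1),"perp",(X@N).round(1))
print("tcp",np.array([539.7,-280.4])@J,np.array([539.7,-280.4])@N)
w=cv2.imread("pics/w9.png")
# full-frame lower edge of the cover top in column 287
print(w[260:420:8,287].mean(1).round().tolist())
E
```

```text
ring [ 539.7 -283.6] jaw 479.2 perp 377.1
cover [ 533.6 -283.8] jaw 476.8 perp 371.4
coverTopEdge [ 556.1 -273.6] jaw 476.7 perp 396.1
tcp 476.20279999999997 378.3429000000001
[51.0, 60.0, 73.0, 70.0, 69.0, 69.0, 66.0, 68.0, 61.0, 63.0, 67.0, 64.0, 62.0, 11.0, 19.0, 4.0, 11.0, 7.0, 5.0, 15.0]
```

```bash
python3 - <<'E'
from h import *
p=dict(eyes.camera_params("wrist"));p["world_from_camera"]=np.load("w9.npy")
w=cv2.imread("pics/w9.png").mean(2)
N=np.array([.913,.408])
print(w[355:368,287].round().tolist(), w[262:276,287].round().tolist())
for z in(138,140,142): print(z,[(onz(p,(286.9,r),z)[:2]@N).round(1) for r in(269.5,271,361,363)])
# silhouette of the cover rim: far edge of rim above ring in col 287
print(w[205:235,287].round().tolist())
for r in(216,218,220): print(r,(onz(p,(286.9,r),76)[:2]@N).round(1))
E
```

```text
[65.0, 62.0, 74.0, 111.0, 129.0, 97.0, 39.0, 16.0, 20.0, 11.0, 18.0, 16.0, 19.0] [53.0, 45.0, 56.0, 55.0, 57.0, 59.0, 60.0, 64.0, 78.0, 79.0, 77.0, 74.0, 79.0, 79.0]
138 [np.float64(395.1), np.float64(394.5), np.float64(350.9), np.float64(349.8)]
140 [np.float64(396.1), np.float64(395.5), np.float64(352.7), np.float64(351.7)]
142 [np.float64(397.1), np.float64(396.5), np.float64(354.6), np.float64(353.5)]
[36.0, 39.0, 43.0, 56.0, 39.0, 49.0, 55.0, 57.0, 63.0, 64.0, 62.0, 63.0, 51.0, 42.0, 39.0, 45.0, 45.0, 50.0, 49.0, 54.0, 46.0, 53.0, 50.0, 49.0, 38.0, 47.0, 49.0, 47.0, 48.0, 49.0]
216 399.1
218 397.8
220 396.6
```

```bash
python3 - <<'E'
from h import *
N=np.array([.913,.408])
p=dict(eyes.camera_params("wrist"));p["world_from_camera"]=np.load("w9.npy")
w=cv2.imread("pics/w9.png").mean(2);print(w[178:192,289:292].mean(1).round().tolist())
print([(r,(onz(p,(289.7,r),5)[:2]@N-31).round(1)) for r in(183.5,184.5,185.5)])
E
```

```text
[102.0, 104.0, 104.0, 103.0, 102.0, 96.0, 73.0, 70.0, 74.0, 79.0, 84.0, 89.0, 88.0, 86.0]
[(183.5, np.float64(375.0)), (184.5, np.float64(374.2)), (185.5, np.float64(373.3))]
```

Request:
{"name": "arm_command", "arguments": {
  "deltas": [
    {"delta_pos": [0.0025, -0.002, 0], "roll": 0, "claw": 0},
    {"delta_pos": [0, 0, 0], "roll": 0, "claw": 0}
  ]
}}

```text
time_s: 17.62
ee_pos: [543.5, -283.6, 104.5]
tcp_rot: [2.027, 0.433, -1.948]
ft_force: [-0.3, 0.1, -0.6]
finger_gap: 47.5
```

Request:
{"name": "arm_command", "arguments": {
  "deltas": [
    {"delta_pos": [-0.002, 0.001, -0.004], "roll": 0, "claw": 0},
    {"delta_pos": [0, 0, 0], "roll": 0, "claw": 0},
    {"delta_pos": [0, 0, 0], "roll": 0, "claw": 0}
  ]
}}

```text
time_s: 18.0
ee_pos: [541.5, -282.7, 100.5]
tcp_rot: [2.028, 0.433, -1.948]
ft_force: [0.8, -0.8, -0.5]
finger_gap: 47.1
```

```bash
python3 - <<'E'
from h import *
p,im=shot("wrist","pics/w10.png")
N=np.array([.913,.408]);J=np.array([.408,-.913])
t=np.array(manip.observe()['ee_pos']);print(t.round(1),"jaw",t[:2]@J,"perp",t[:2]@N)
g=cv2.GaussianBlur(im,(3,3),0).mean(2)
for r in(185,190,195,200,205): print(r,g[r,240:340:1].round().astype(int)[8:92].tolist() if r in(195,) else '')
print("col288",g[170:235,287:290].mean(1).round().astype(int).tolist())
for r in(290,310): print(r,g[r,215:250].round().astype(int).tolist(),g[r,325:360].round().astype(int).tolist())
E
```

```text
[ 541.4 -282.7  100.4] jaw 479.02662274596565 perp 378.9596290657102
185 
190 
195 [93, 89, 86, 87, 91, 96, 100, 102, 102, 99, 95, 89, 84, 79, 77, 78, 79, 82, 87, 89, 89, 89, 89, 88, 89, 89, 88, 87, 87, 87, 88, 88, 89, 88, 87, 87, 88, 87, 88, 88, 87, 87, 86, 87, 89, 89, 89, 89, 88, 88, 87, 88, 88, 88, 90, 89, 88, 86, 80, 76, 74, 77, 82, 90, 96, 101, 103, 103, 102, 101, 101, 103, 104, 103, 103, 105, 106, 107, 106, 106, 105, 105, 106, 105]
200 
205 
col288 [99, 100, 101, 103, 105, 106, 107, 104, 101, 100, 99, 99, 100, 101, 97, 85, 73, 72, 76, 82, 87, 88, 87, 87, 87, 88, 87, 87, 87, 86, 86, 86, 85, 80, 70, 56, 46, 43, 43, 43, 43, 43, 47, 55, 62, 64, 60, 53, 50, 48, 47, 47, 47, 47, 48, 48, 48, 48, 48, 48, 48, 48, 47, 48, 49]
290 [52, 52, 52, 53, 53, 54, 54, 50, 41, 28, 21, 18, 17, 19, 18, 16, 15, 18, 25, 34, 43, 49, 50, 52, 53, 52, 52, 55, 57, 61, 66, 69, 68, 67, 67] [70, 69, 69, 68, 65, 60, 57, 55, 53, 52, 52, 49, 46, 45, 39, 27, 18, 18, 20, 20, 20, 21, 20, 21, 27, 38, 48, 54, 53, 53, 54, 54, 55, 53, 53]
310 [16, 17, 16, 12, 14, 15, 17, 16, 12, 14, 19, 18, 17, 18, 18, 22, 32, 42, 47, 51, 54, 59, 64, 65, 65, 66, 67, 68, 68, 67, 67, 68, 67, 68, 68] [70, 69, 69, 69, 69, 69, 69, 68, 68, 68, 67, 67, 63, 56, 52, 48, 42, 31, 20, 16, 17, 20, 21, 22, 20, 18, 18, 17, 18, 18, 17, 18, 18, 16, 16]
```

```bash
python3 - <<'E'
from h import *
p=eyes.camera_params("wrist");N=np.array([.913,.408]);J=np.array([.408,-.913])
f=lambda uv,z:onz(p,uv,z)[:2]
print("jaw ring",f((285.2,195),5)@J,"cover",f((286.55,300),139)@J,f((286.55,300),125)@J)
print("perp ring",f((285.2,184.8),5)@N-31,"cover rim",f((286.5,216.8),75)@N-24)
E
```

```text
jaw ring 478.6680860567426 cover 479.3351352656228 479.4203208485804
perp ring 375.0290962744418 cover rim 375.2747498375497
```

Aligned within 0.7 mm, so I lower the cover over the cap.

Request:
{"name": "arm_command", "arguments": {
  "deltas": [
    {"delta_pos": [0, 0.0005, -0.01], "roll": 0, "claw": 0},
    {"delta_pos": [0, 0, -0.01], "roll": 0, "claw": 0},
    {"delta_pos": [0, 0, -0.006], "roll": 0, "claw": 0},
    {"delta_pos": [0, 0, 0], "roll": 0, "claw": 0}
  ]
}}

```text
time_s: 18.55
ee_pos: [540.9, -281.8, 71.5]
tcp_rot: [2.027, 0.434, -1.95]
ft_force: [-0.0, -0.3, -0.5]
finger_gap: 47.4
```

Request:
{"name": "arm_command", "arguments": {
  "deltas": [
    {"delta_pos": [0, 0, 0], "roll": 0, "claw": 0}
  ]
}}

```text
time_s: 18.68
ee_pos: [540.9, -281.9, 71.5]
tcp_rot: [2.027, 0.434, -1.95]
ft_force: [0.6, -0.9, -1.1]
finger_gap: 47.3
```

Request:
{"name": "arm_command", "arguments": {
  "deltas": [
    {"delta_pos": [0.0005, -0.0005, -0.01], "roll": 0, "claw": 0},
    {"delta_pos": [0, 0, -0.006], "roll": 0, "claw": 0},
    {"delta_pos": [0, 0, 0], "roll": 0, "claw": 0}
  ]
}}

```text
time_s: 19.05
ee_pos: [541.6, -282.5, 54.6]
tcp_rot: [2.027, 0.434, -1.949]
ft_force: [-0.2, 0.5, -0.8]
finger_gap: 47.1
```

Request:
{"name": "arm_command", "arguments": {
  "deltas": [
    {"delta_pos": [0, 0, -0.006], "roll": 0, "claw": 0},
    {"delta_pos": [0, 0, -0.005], "roll": 0, "claw": 0}
  ]
}}

```text
time_s: 19.3
ee_pos: [541.7, -283.0, 45.0]
tcp_rot: [2.027, 0.432, -1.948]
ft_force: [-5.8, 1.9, 10.3]
finger_gap: 47.0
```

Request:
{"name": "arm_command", "arguments": {
  "deltas": [
    {"delta_pos": [0, 0, -0.006], "roll": 0, "claw": 0},
    {"delta_pos": [0, 0, -0.006], "roll": 0, "claw": 0}
  ]
}}

```text
time_s: 19.55
ee_pos: [541.2, -283.1, 35.8]
tcp_rot: [2.026, 0.431, -1.948]
ft_force: [-2.9, 1.2, 2.6]
finger_gap: 46.9
```

Request:
{"name": "arm_command", "arguments": {
  "deltas": [
    {"delta_pos": [-0.001, 0, -0.005], "roll": 0, "claw": 0},
    {"delta_pos": [0, 0, -0.004], "roll": 0, "claw": 0}
  ]
}}

```text
time_s: 19.8
ee_pos: [540.5, -283.1, 30.4]
tcp_rot: [2.027, 0.431, -1.947]
ft_force: [-15.8, 7.8, 34.8]
finger_gap: 46.9
```

Request:
{"name": "arm_command", "arguments": {
  "deltas": [
    {"delta_pos": [0, 0, -0.006], "roll": 0, "claw": 0}
  ]
}}

```text
time_s: 19.92
ee_pos: [541.1, -283.4, 30.4]
tcp_rot: [2.029, 0.429, -1.943]
ft_force: [-16.2, 7.6, 35.3]
finger_gap: 47.0
```

Request:
{"name": "arm_command", "arguments": {
  "deltas": [
    {"delta_pos": [-0.002, 0.001, -0.004], "roll": 0, "claw": 0}
  ]
}}

```text
time_s: 20.05
ee_pos: [540.8, -283.3, 30.7]
tcp_rot: [2.032, 0.425, -1.937]
ft_force: [0.2, -0.9, 8.9]
finger_gap: 47.3
```

Request:
{"name": "arm_command", "arguments": {
  "deltas": [
    {"delta_pos": [-0.001, 0.0005, -0.004], "roll": 0, "claw": 0}
  ]
}}

```text
time_s: 20.18
ee_pos: [540.9, -283.3, 30.6]
tcp_rot: [2.034, 0.422, -1.932]
ft_force: [-5.9, 3.8, 17.7]
finger_gap: 47.1
```

```bash
python3 - <<'E'
from h import *
from scipy.spatial.transform import Rotation as R
for i in range(6):
    p,im=shot("wrist","pics/w11.png");s=manip.observe();print(s['time_s'],s['ee_pos'].round(2),s['ft_force'].round(1),s['finger_gap'])
print(R.from_rotvec(s['tcp_rot']).as_matrix()[:,0].round(3))
g=cv2.GaussianBlur(im,(3,3),0).mean(2)
print(proj(p,(541.2,-284,5)));print(g[150:260,286:289].mean(1).round().astype(int).tolist());
for r in (240,300): print(r,g[r,210:365:2].round().astype(int).tolist())
E
```

```text
20.225 [ 540.91 -283.24   30.65] [-5.3  2.8 18.3] 47.23479420290757
20.275 [ 540.93 -283.27   30.67] [-5.   2.3 17.6] 46.67583794555126
20.325 [ 540.91 -283.25   30.64] [-5.9  3.4 18.6] 47.62462226333676
20.375 [ 540.93 -283.27   30.64] [-5.5  4.1 18. ] 47.45168685931662
20.425 [ 540.93 -283.24   30.62] [-5.7  3.6 18.2] 47.502505513407634
20.475 [ 540.93 -283.27   30.65] [-5.7  2.9 19. ] 46.82305222127338
[ 0.05   0.004 -0.999]
(np.float64(286.39906185109095), np.float64(248.89406446722543))
[104, 104, 103, 103, 103, 102, 102, 101, 101, 101, 102, 102, 102, 102, 102, 101, 101, 101, 102, 103, 103, 103, 103, 104, 104, 102, 102, 103, 103, 102, 101, 100, 99, 98, 97, 98, 99, 101, 102, 104, 105, 105, 105, 105, 103, 101, 100, 99, 98, 98, 99, 100, 101, 98, 85, 70, 66, 70, 72, 74, 78, 83, 85, 86, 85, 85, 80, 68, 54, 47, 46, 47, 48, 47, 46, 47, 48, 48, 46, 46, 47, 47, 48, 47, 47, 47, 47, 46, 45, 46, 46, 47, 47, 45, 44, 45, 46, 46, 45, 45, 45, 47, 47, 47, 47, 47, 47, 47, 47, 47]
240 [83, 83, 80, 79, 79, 82, 82, 84, 82, 81, 81, 80, 79, 75, 63, 66, 69, 67, 67, 69, 56, 44, 42, 43, 44, 45, 42, 38, 27, 27, 41, 47, 47, 47, 22, 20, 15, 22, 42, 48, 48, 46, 46, 48, 47, 47, 46, 48, 46, 46, 46, 46, 48, 47, 46, 45, 57, 66, 68, 68, 69, 86, 99, 102, 103, 105, 104, 104, 102, 101, 103, 102, 97, 102, 104, 104, 106, 106]
300 [19, 21, 19, 17, 22, 27, 29, 20, 19, 16, 17, 41, 51, 52, 58, 64, 66, 68, 67, 65, 69, 69, 71, 69, 69, 66, 66, 68, 69, 71, 69, 69, 70, 71, 69, 69, 70, 70, 70, 68, 67, 68, 68, 67, 65, 66, 68, 69, 69, 70, 68, 67, 68, 67, 66, 67, 65, 67, 68, 69, 68, 68, 66, 56, 52, 48, 36, 14, 21, 22, 26, 34, 26, 19, 18, 18, 20, 20]
```

```bash
python3 - <<'E'
from h import *
p=eyes.camera_params("wrist");N=np.array([.913,.408]);J=np.array([.408,-.913])
f=lambda uv:onz(p,uv,5)[:2]
print("perp ring",f((287,204.3))@N-31,"cover",f((287,217.3))@N-24)
print("jaw ring",(f((237.5,240))+f((331,240)))@J/2,"cover",(f((250.5,240))+f((321.5,240)))@J/2)
o,im=p,eyes.read_camera("scene");print(manip.observe()['ft_force'])
E
```

```text
perp ring 375.3404361566363 cover 374.3808227055449
jaw ring 478.8452531060453 cover 479.8800926893106
[-6.00130268  2.80361445 17.44452545]
```

Centred within about 1.4 mm, at full depth, with a steady press of about 18 N. Handing in.

```bash
python3 -c "
from h import *
print(close_job())"
```

```text
the job is handed in; nothing more can be done
None
```

The job is handed in at about 20.5 s of the 67 s, with no verdict reported. The inner cap is on the stem and let go. The chrome cover went through the click to the deck ring and is still gripped and pressed down.

**Last checks:**
- **Inner cap:** it stopped at the expected shoulder height (TCP 40.8 mm). After release it looked upright and concentric with the ring.
- **Cover depth:** the TCP ended at 30.6 mm, the height expected for the rim on the ring.
- **Press and grip:** the press is steady at about 18 N vertical, with about 6 N sideways. The finger opening stayed at about 47 mm.
- **Cover centring:** about 1.4 mm off in the wrist image, within the 4 mm limit.

**Disagreements and gaps:**
- **Tool tilt:** the tool drifted to about 0.05 rad while moving and I could not correct it. It was about 0.04 rad when the cover was gripped, so the cover itself should lean only about 0.01 rad. I did not measure the lean directly.
- **Position estimates:** the top camera, the wrist camera and the arm's own readings differed by 2 to 4 mm for the air gap and cover. I used the relative wrist view to settle it.
- **Press force:** it peaked at about 35 N, with about 17 N sideways, before I eased it off.
- **Other things:** I felt no contact with them, but I did not measure their positions again at the end.

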